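# Uncover the wide steel box of tube strips

### The arm

A 6-joint arm with a two-finger parallel gripper is mounted at the origin on a cart in front of the work surface, level with it; the furniture and walls round the work are solid. World frame = base frame: x ahead of the robot, y to its left, z up, the work surface at z = 0. Lengths are in m, angles in rad, forces in N, time in s.
With the tool pointing down it reaches from about 0.3 to 0.875 m from the base axis. Payload 6.4 kg.
Tool frame: the origin (TCP) lies on the front face of the gripper's body, between the roots of the fingers; the fingertips stand 64 mm ahead of it and the grasp point (between the pads) lies 45 mm ahead of it; z points along the fingers, y is the direction in which the jaws open and shut (so a half turn about z gives the same grasp; the last joint's range is limited). The gripper opens to 88 mm and grips with 3 to 60 N. Pads are 18 mm wide; open, the fingers measure 123 mm over their backs; the gripper's body (75 mm by 187 mm) begins 45 mm behind the grasp point.
Start: joints at [1.035, 0.181, 1.607, -0, 1.354, -0.206], TCP at [0.186, 0.544, 0.303] pointing down, gripper open.
Joint ranges: [-2.99, 2.99], [-0.89, 2.07], [0.3, 2.58], [-1.14, 4.28], [0, 2.63], [-3.12, 3.12]. Speed limits (rad/s): [2.57, 2.57, 3.01, 3.14, 3.14, 3.14].

### API

Orientations are given as a unit quaternion [x, y, z, w].
In Python, from plant import status, get_image, camera_model, job gives the robot as it stands.
- The arm moves only by the shell command python3 -m jog 'ROWS'. ROWS is JSON, a list of rows, each an object of numbers: "x", "y", "z": the shift along the tool's x, y, z in mm; "yaw": the turn about the tool's z in rad; "gripper": the closure, from -1 (fully open) to 1 (shut), so that 0 is half open. In form: [{"x": .., "y": .., "z": .., "yaw": .., "gripper": ..}, ...]. A call has 1 to 10 rows; each row is the pose to reach, as a shift and turn from the pose commanded when the call began, along the tool's axes at that moment; what a row does not reach only later rows make up. A row lasts 1/10 s, in which the tool goes at most 50 mm and 8.59 degrees, less where a joint would pass 70% of its speed; a pose out of reach is approached as far as the arm can. A call with a gripper value outside its range is refused whole. The fingers move at their own pace and stop on an object; the grip force is fixed at half the most. Time passes only in rows, so rows that repeat a pose let the fingers close. It gives the time, the measured TCP pose, the force and the opening at its end, in the units of the state.
- status.observe(): the state, without advancing time (a new reading comes with each control period).
- get_image(name): name is "scene" or "top" or "wrist"; returns the picture (400x640x3 uint8, red, green, blue); there is no depth.
- camera_model(name): a dict with "mtx" (3x3 intrinsics, pixels), "world_to_cam" (4x4, takes a point from world to camera coordinates); the wrist camera has in their place "mount" (4x4, takes a point from camera to tool coordinates, whose origin is the TCP and whose axes are the flange's). Camera axes: x right, y down, z forward; pixel columns grow to the right and rows downward; lengths in m; the calibration is good to about 2 mm. The wrist camera is an equidistant fisheye: a pixel r from the principal point sees the ray r / f radians off the axis. A picture is of the moment at which its call begins: read the wrist's pose just before it. camera_model takes no time and is no camera call.
- job.hand_in(): hands the job in, once; it reports no verdict.
The state is a dict: "t": time; "q": joint angles; "qd": joint speeds; "tau": joint torques, N m; "tcp_pos": TCP position; "eef_rot": TCP orientation; "wrist_force": force on the tool from outside, world axes, zero at the start; "wrist_torque": the same for the moment, N m; "opening": opening from 0.0 (shut) to 1.0 (fully open).
Only numpy, scipy, OpenCV 4.12 (cv2) and the standard library are available. Lean on these libraries where they do the work, as an engineer would, in place of code of your own. Each camera call takes 0.05 s, during which the arm holds its last target.

### The job

Take the lid off the wider of the two steel boxes and lay it flat, right way up, inside the rim of the shallow white drip tray. Do not pull it straight up: first tip its front edge (the side with the black grip) up by about 2 to 3 cm while the back edge stays resting on the box, pause there a moment so that drops run off, then lift it off. Leave the box where it stands, and leave the narrow box, its lid and the other things alone.

Things in the scene. Friction and masses are not known exactly. Their poses are not given: they have to be found in the camera images.
- wide_box_lid_grip (a point): Black grip on the loose lid of the WIDER steel box: upright flat bar 10 mm thick (x), 50 mm long (y), 30 mm tall, on the lid's top face, 20 mm behind the front edge. This point is in the bar's middle, 19 mm above the lid's top face, 11 mm below the bar's top. Axes are the lid's: x to its back edge, y along the bar, z up.
- wide_box_lid_centre (a point): Middle of that lid, on its plate's underside: 35 mm along +x and 22 mm below the grip point. The lid is a steel plate 110 (x) by 140 (y) mm, 3 mm thick, with a 7 mm deep skirt all round, 0.09 to 0.18 kg, loose on the box rim with 3.5 mm play. On a flat surface this point is 7 mm above it.
- wide_box_lid_back (a point): Point on the underside of that lid's plate near its back edge, 49 mm along +x from the lid's middle (84 mm along +x and 22 mm below the grip point); on the closed box it rests on the middle of the back rim. The lid tips about this edge (its y axis).
- wide_box_back_rim (a point): Middle of the back rim of the wider box, 55 mm above the worktop. The box is stainless steel, open-topped, 98 (x) by 128 (y) by 55 mm, walls 2.5 mm, 1.2 kg, not fixed; x points to its back, away from the side with the grip. Two clear strips of tubes stand in it.
- narrow_box_lid: Lid of the NARROWER steel box, a bystander: same build and same grip, but 110 (x) by 96 (y) mm. Origin in its middle at the lower edge of its skirt. Leave it.
- narrow_box: The narrower steel box, a bystander: 98 by 84 by 55 mm, origin in the middle of its underside.
- drip_tray_floor (a point): Middle of the floor of the shallow white plastic drip tray, 4 mm above the worktop. Tray 160 (x) by 190 (y) mm outside, rim 4 mm thick and 10 mm high, inside 152 by 182 mm; x and y are its short and long directions. Fixed.
- vial: Brown bottle with white cap, 22 mm wide, 47 mm tall, bystander; origin in the middle of its underside.
- specimen_cup: White lidded specimen cup, 63 mm wide, 81 mm tall, bystander; origin in the middle of its underside.

How it is judged:
By the outcome, as a careful person would: the job done as asked, in the order asked, and still so for the second after the job is handed in, with the robot touching nothing.
It also fails if it takes over 45 s, if anything falls off the work surface, if the arm or the gripper's body presses on something with over 40 N, if the wrist force passes 120 N, or if a joint passes its speed limit or range.

## Working session

There is one attempt and no reset: what is moved stays moved. The work goes in short steps, Python scripts to look and compute and a shell command to move; the robot and the scene stay as the last step left them, time stands still between calls to the robot, and variables do not carry over. Pictures are saved under pics/ and viewed, and the job is handed in when it is done.

```bash
ls; mkdir -p pics
cat > h.py <<'E'
import numpy as np,cv2
from plant import status,get_image,camera_model,job
def save(n,f):
    im=get_image(n); cv2.imwrite('pics/'+f,im[:,:,::-1]); return im
E
python3 - <<'E'
from h import *
print(status.observe())
for n in ['scene','top','wrist']:
    save(n,n+'0.png')
    print(n,{k:np.round(v,4).tolist() if not isinstance(v,str) else v for k,v in camera_model(n).items()})
E
```

```text
pics
{'t': 0.0, 'q': array([ 1.03470840e+00,  1.81557461e-01,  1.60795606e+00,  2.31171386e-05,
        1.35381002e+00, -2.06323361e-01]), 'qd': array([-0.00091997,  0.00146078, -0.00123457,  0.0004751 , -0.00193952,
       -0.00065345]), 'tau': array([-1.22721431e-03, -4.33851922e+01, -3.41854727e+01,  6.99419877e-02,
        3.84074100e-02, -1.15435846e-04]), 'tcp_pos': array([0.1859741 , 0.54366233, 0.30182592]), 'eef_rot': array([ 1.64138612e-01,  9.86436905e-01, -8.02406802e-04, -3.24447699e-04]), 'wrist_force': array([ 0.42838385, -0.26771129, -0.08184425]), 'wrist_torque': array([ 0.06098322, -0.01788668, -0.00020945]), 'opening': 1.0004372405110948}
scene {'mtx': [[368.3093, 0.0, 320.2322], [0.0, 368.3093, 198.4174], [0.0, 0.0, 1.0]], 'world_to_cam': [[0.8499, -0.527, 0.0009, -0.5197], [-0.3766, -0.6085, -0.6985, 0.2714], [0.3686, 0.5933, -0.7156, 0.7617], [0.0, 0.0, 0.0, 1.0]]}
top {'mtx': [[454.1293, 0.0, 314.7684], [0.0, 454.1293, 198.4067], [0.0, 0.0, 1.0]], 'world_to_cam': [[-0.0098, -1.0, -0.0015, -0.0341], [-0.9737, 0.0099, -0.2278, 0.5955], [0.2278, -0.0008, -0.9737, 1.2211], [0.0, 0.0, 0.0, 1.0]]}
wrist {'mtx': [[309.7069, 0.0, 312.7965], [0.0, 309.7069, 195.8635], [0.0, 0.0, 1.0]], 'mount': [[0.0001, -0.9592, -0.2826, 0.0723], [1.0, -0.0, 0.0005, 0.0004], [-0.0005, -0.2826, 0.9592, -0.0817], [0.0, 0.0, 0.0, 1.0]]}
```

View pics/scene0.png

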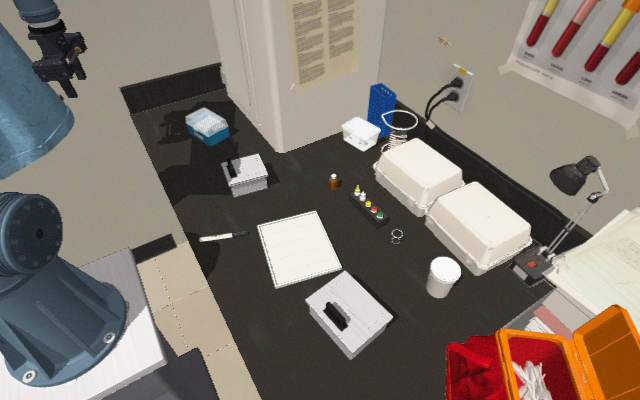

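View pics/top0.png

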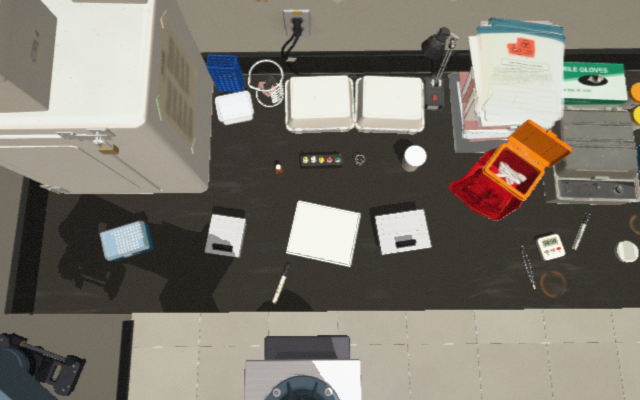

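View pics/wrist0.png

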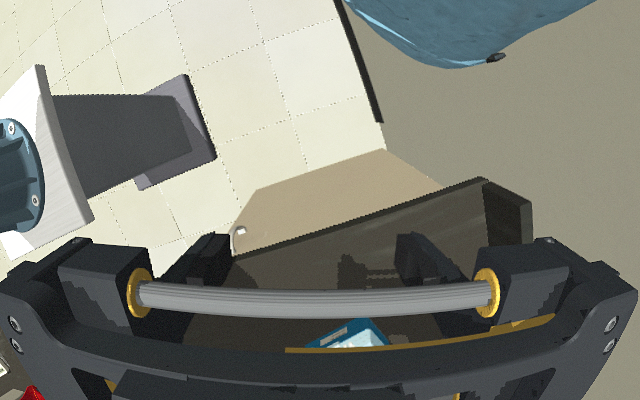

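The wide box is at top-picture (402,230), the narrow one at (225,235), and the tray lies between them at (323,233). I'll enlarge these to get corners.

Run:
```python
import cv2
a=cv2.imread('pics/top0.png'); cv2.imwrite('pics/t1.png',cv2.resize(a[190:280,280:440],None,fx=5,fy=5,interpolation=cv2.INTER_CUBIC))
a=cv2.imread('pics/scene0.png'); cv2.imwrite('pics/s1.png',cv2.resize(a[205:365,250:410],None,fx=3.7,fy=3.7,interpolation=cv2.INTER_CUBIC))
```

```text
(no output)
```

View pics/t1.png

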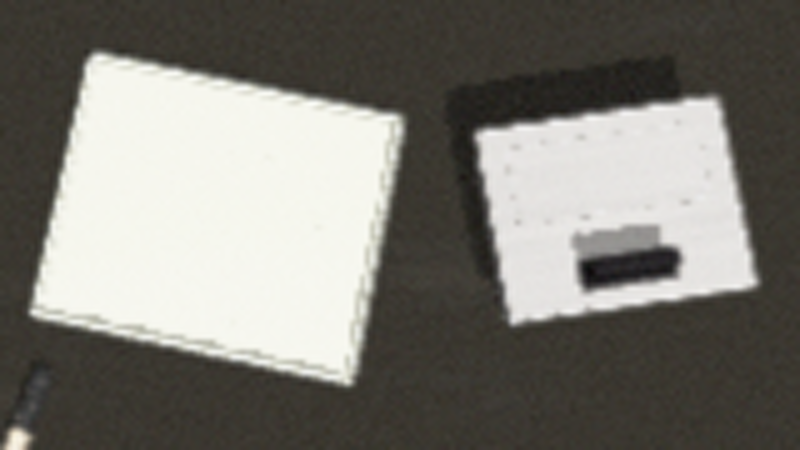

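View pics/s1.png

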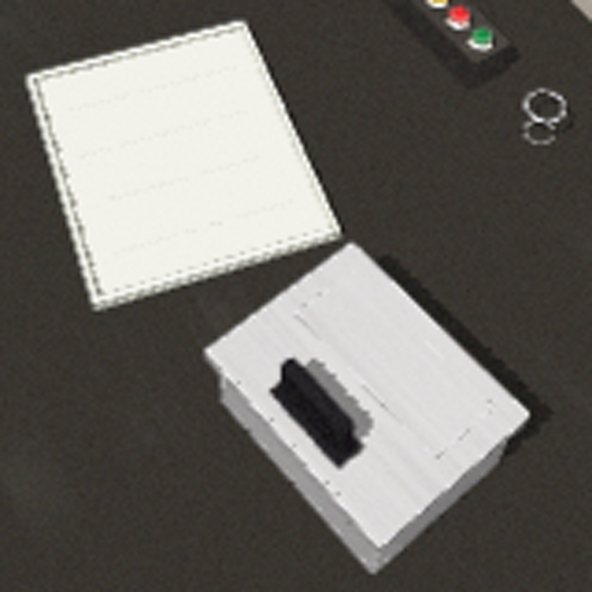

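```bash
cat >> h.py <<'E'
def ray(n,uv,z):
    m=camera_model(n);T=m['world_to_cam'];R=T[:3,:3];c=-R.T@T[:3,3]
    d=R.T@np.linalg.inv(m['mtx'])@np.array([uv[0],uv[1],1.]);return c+d*(z-c[2])/d[2]
E
python3 - <<'E'
from h import *
def fit(n,px,z,s,o):
    P=np.array([ray(n,np.array(p)/s+o,z)[:2] for p in px])
    print(n,'ctr',P.mean(0).round(4))
    e=np.roll(P,-1,0)-P
    for v in e: print('  ',np.linalg.norm(v).round(4),np.degrees(np.arctan2(v[1],v[0])).round(1))
t=np.array([280,190.]);s=np.array([250,205.])
fit('top',[(475,130),(720,97),(757,287),(512,325)],.058,5,t)
fit('scene',[(350,242),(530,412),(375,545),(205,350)],.058,3.7,s)
fit('top',[(90,52),(405,117),(353,385),(32,317)],.010,5,t)
fit('scene',[(28,77),(245,22),(340,237),(97,305)],.010,3.7,s)
# grip top ends
for p in [(580,262),(680,250)]: print(ray('top',np.array(p)/5+t,.088).round(4))
for p in [(585,287),(680,274)]: print(ray('top',np.array(p)/5+t,.088).round(4))
for p in [(287,368),(352,438)]: print('s',ray('scene',np.array(p)/3.7+s,.088).round(4))
o=status.observe();print(o['t'])
from scipy.spatial.transform import Rotation as R
print(R.from_quat(o['eef_rot']).as_matrix().round(3))
E
```

```text
top ctr [ 0.4986 -0.288 ]
   0.1414 -82.8
   0.1094 -172.8
   0.1392 98.2
   0.1118 8.3
scene ctr [ 0.4986 -0.2874]
   0.1389 -81.2
   0.1109 -172.8
   0.137 97.5
   0.1079 8.3
top ctr [ 0.5043 -0.0659]
   0.1903 -102.5
   0.1604 167.4
   0.189 77.5
   0.1605 -12.1
scene ctr [ 0.5043 -0.0688]
   0.1587 -12.8
   0.192 -103.3
   0.1558 166.2
   0.1893 77.5
[ 0.4648 -0.2608  0.088 ]
[ 0.4709 -0.3159  0.088 ]
[ 0.4511 -0.2629  0.088 ]
[ 0.4577 -0.3151  0.088 ]
s [ 0.4587 -0.2729  0.088 ]
s [ 0.4657 -0.322   0.088 ]
0.15
[[-0.946  0.324 -0.001]
 [ 0.324  0.946 -0.001]
 [ 0.    -0.001 -1.   ]]
```

Lid centre is about (0.499, -0.288), heading 7.7°. Tray centre is about (0.504, -0.067), heading -12.5°. The tool can't tilt, so I'll grip the bar by its ends with the jaws along lid y. The lid can then pivot in the pads while it tips. First I move to a hover over the grip.

```bash
cat >> h.py <<'E'
from scipy.spatial.transform import Rotation as Rn
def go(p,heading=None):
    o=status.observe();R=Rn.from_quat(o['eef_rot']).as_matrix()
    d=R.T@(np.array(p)-o['tcp_pos'])*1000
    h=np.degrees(np.arctan2(R[1,0],R[0,0]))
    print('t',round(o['t'],2),'tcp',o['tcp_pos'].round(4),'xhead',h.round(2),'F',o['wrist_force'].round(1),'T',o['wrist_torque'].round(2),'op',round(o['opening'],3))
    print('shift mm',d.round(1),'yaw',None if heading is None else np.round(-np.radians((heading-h+180)%360-180),4))
E
python3 -m jog '[{"x":-534,"y":-701,"z":30},{"x":-534,"y":-701,"z":30},{"x":-534,"y":-701,"z":30},{"x":-534,"y":-701,"z":30},{"x":-534,"y":-701,"z":30},{"x":-534,"y":-701,"z":30},{"x":-534,"y":-701,"z":30},{"x":-534,"y":-701,"z":30},{"x":-534,"y":-701,"z":30},{"x":-534,"y":-701,"z":30}]'
python3 -c "
from h import *
go([.464,-.292,.25],187.7)"
```

```text
t 0.15 tcp [0.186  0.5437 0.302 ] xhead 161.1 F [1.3 0.3 0. ] T [ 0.02 -0.02  0.02] op 1.004
shift mm [-533.7 -700.6   52.8] yaw -0.4642schema error: expected keys x, y, z, yaw, gripper
```

```bash
python3 -m jog '[{"x":-534,"y":-701,"z":30,"yaw":0,"gripper":-1},{"x":-534,"y":-701,"z":30,"yaw":0,"gripper":-1},{"x":-534,"y":-701,"z":30,"yaw":0,"gripper":-1},{"x":-534,"y":-701,"z":30,"yaw":0,"gripper":-1},{"x":-534,"y":-701,"z":30,"yaw":0,"gripper":-1},{"x":-534,"y":-701,"z":30,"yaw":0,"gripper":-1},{"x":-534,"y":-701,"z":30,"yaw":0,"gripper":-1},{"x":-534,"y":-701,"z":30,"yaw":0,"gripper":-1},{"x":-534,"y":-701,"z":30,"yaw":0,"gripper":-1},{"x":-534,"y":-701,"z":30,"yaw":0,"gripper":-1}]'
python3 -c "
from h import *
go([.464,-.292,.25],187.7)"
```

```text
t: 1.15
tcp_pos: [0.3439, 0.068, 0.2858]
eef_rot: [0.164, 0.986, 0.0, 0.001]
wrist_force: [1.5, 0.5, -0.2]
opening: 1.005
t 1.15 tcp [0.3439 0.068  0.2858] xhead 161.11 F [ 1.5  0.5 -0.2] T [ 0.02 -0.04  0.05] op 1.005
shift mm [-230.1 -301.7   36. ] yaw -0.4641
```

```bash
python3 -m jog '[{"x":-230,"y":-302,"z":36,"yaw":-0.464,"gripper":-1},{"x":-230,"y":-302,"z":36,"yaw":-0.464,"gripper":-1},{"x":-230,"y":-302,"z":36,"yaw":-0.464,"gripper":-1},{"x":-230,"y":-302,"z":36,"yaw":-0.464,"gripper":-1},{"x":-230,"y":-302,"z":36,"yaw":-0.464,"gripper":-1},{"x":-230,"y":-302,"z":36,"yaw":-0.464,"gripper":-1},{"x":-230,"y":-302,"z":36,"yaw":-0.464,"gripper":-1},{"x":-230,"y":-302,"z":36,"yaw":-0.464,"gripper":-1},{"x":-230,"y":-302,"z":36,"yaw":-0.464,"gripper":-1},{"x":-230,"y":-302,"z":36,"yaw":-0.464,"gripper":-1}]'
python3 -c "
from h import *
go([.464,-.292,.25],187.7)
save('wrist','w1.png')"
```

```text
t: 2.15
tcp_pos: [0.4634, -0.2913, 0.2487]
eef_rot: [-0.066, 0.998, 0.001, -0.001]
wrist_force: [-0.0, -0.1, 0.4]
opening: 1.002
t 2.15 tcp [ 0.4634 -0.2913  0.2487] xhead -172.43 F [-0.  -0.1  0.4] T [ 0.04 -0.01 -0.04] op 1.002
shift mm [-0.5 -0.8 -1.3] yaw -0.0023
```

View pics/w1.png

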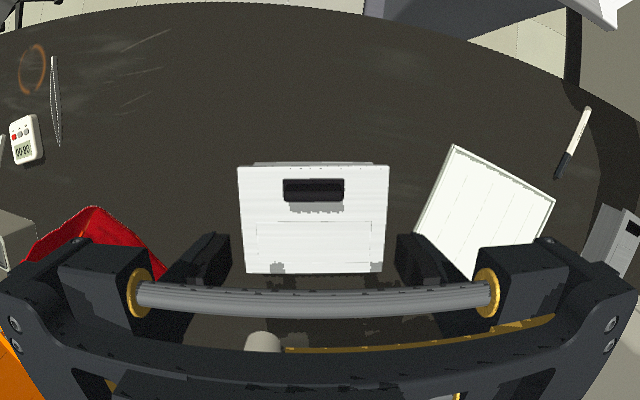

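Run:
```python
import cv2
a=cv2.imread('pics/w1.png'); cv2.imwrite('pics/w1c.png',cv2.resize(a[150:285,230:400],None,fx=4.4,fy=4.4,interpolation=cv2.INTER_CUBIC))
```

```text
(no output)
```

View pics/w1c.png

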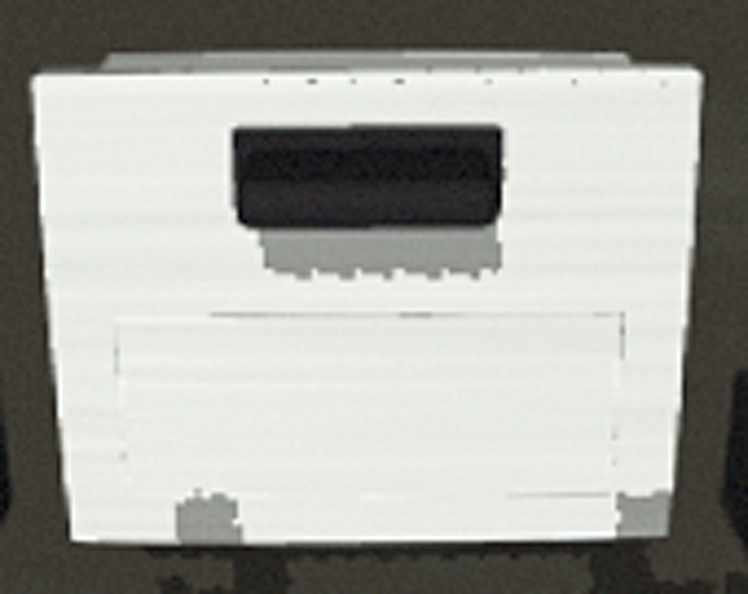

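```bash
cat >> h.py <<'E'
def wray(uv,z,o):
    m=camera_model('wrist');K=m['mtx'];M=m['mount']
    dx=(uv[0]-K[0,2])/K[0,0];dy=(uv[1]-K[1,2])/K[1,1];r=np.hypot(dx,dy)
    d=np.array([dx/r*np.sin(r),dy/r*np.sin(r),np.cos(r)])
    R=Rn.from_quat(o['eef_rot']).as_matrix()
    c=o['tcp_pos']+R@M[:3,3]; w=R@M[:3,:3]@d
    return c+w*(z-c[2])/w[2]
E
python3 - <<'E'
from h import *
o=status.observe(); k=np.array([230,150.])
P=np.array([wray(np.array(p)/4.4+k,.058,o)[:2] for p in [(32,75),(702,70),(668,537),(72,543)]])
e=np.roll(P,-1,0)-P
print(P.mean(0).round(4))
for v in e: print(np.linalg.norm(v).round(4),np.degrees(np.arctan2(v[1],v[0])).round(1))
for p,z in [((232,127),.058),((503,127),.058),((237,183),.088),((501,183),.088),((242,226),.088),((498,226),.088)]: print(wray(np.array(p)/4.4+k,z,o).round(4))
print(P.mean(0)-.035*np.array([np.cos(np.radians(7.7)),np.sin(np.radians(7.7))]))
E
```

```text
[ 0.4981 -0.2836]
0.1391 98.1
0.1104 8.2
0.1396 -81.8
0.1107 -172.1
[ 0.4588 -0.3174  0.058 ]
[ 0.4514 -0.262   0.058 ]
[ 0.462  -0.3133  0.088 ]
[ 0.4555 -0.2648  0.088 ]
[ 0.4701 -0.3115  0.088 ]
[ 0.4638 -0.264   0.088 ]
[ 0.46338929 -0.28831065]
```

```bash
python3 -c "
from h import *
go([.4635,-.2895,.16],188)"
```

```text
t 2.2 tcp [ 0.4633 -0.2899  0.249 ] xhead -172.36 F [-0.2 -0.9  0.5] T [ 0.06 -0.   -0.02] op 1.0
shift mm [-0.4  0.2 89. ] yaw -0.0063
```

```bash
python3 -m jog '[{"x":0,"y":0,"z":30,"yaw":-0.006,"gripper":-1},{"x":0,"y":0,"z":60,"yaw":-0.006,"gripper":-1},{"x":0,"y":0,"z":90,"yaw":-0.006,"gripper":-1},{"x":0,"y":0,"z":90,"yaw":-0.006,"gripper":-1}]'
python3 -c "
from h import *
go([.4635,-.29,.16],188)
import pickle;pickle.dump(status.observe(),open('o2','wb'))
a=save('wrist','w2.png')
go([.4635,-.29,.16],188)
b=save('scene','s2.png')
cv2.imwrite('pics/w2c.png',cv2.resize(a[150:300,200:430,::-1],None,fx=3.4,fy=3.4,interpolation=cv2.INTER_CUBIC))
"
```

```text
t: 2.6
tcp_pos: [0.4616, -0.2864, 0.1563]
eef_rot: [-0.071, 0.997, 0.003, -0.003]
wrist_force: [0.4, 0.3, -0.6]
opening: 1.0
t 2.6 tcp [ 0.4616 -0.2864  0.1563] xhead -171.87 F [ 0.4  0.3 -0.6] T [0.06 0.01 0.03] op 1.0
shift mm [-1.4 -3.8 -3.7] yaw 0.0023
t 2.65 tcp [ 0.4627 -0.2877  0.1587] xhead -171.87 F [0.2 0.2 0.4] T [ 0.   -0.03  0.02] op 0.999
shift mm [-0.4 -2.4 -1.3] yaw 0.0022
```

View pics/w2c.png

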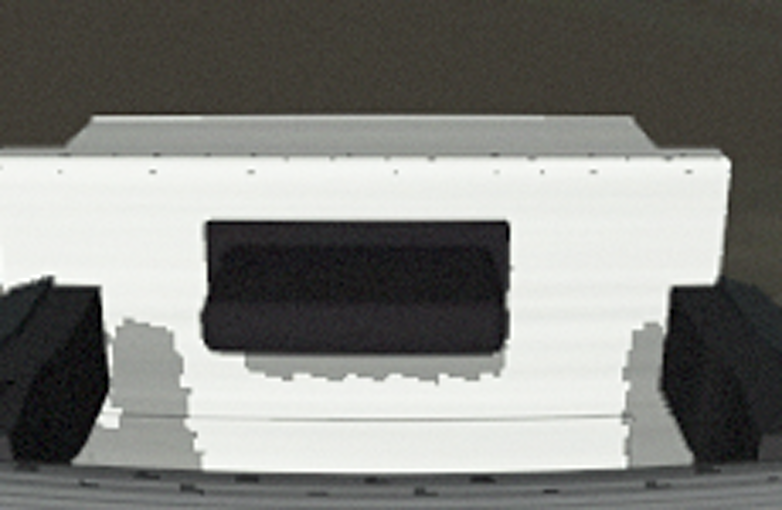

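View pics/s2.png

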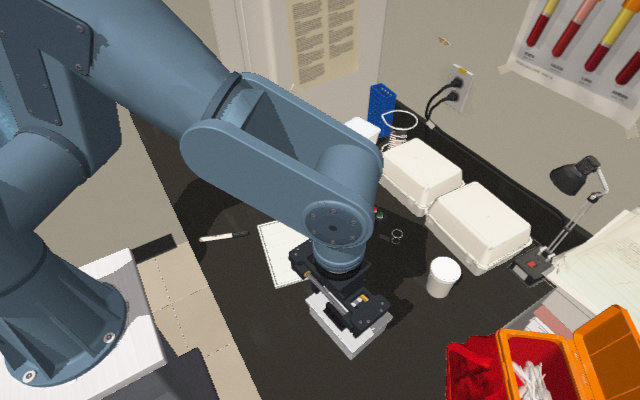

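In the wrist crop, the fingers are symmetric about column 385 and the bar is centred at about 356. The grip is therefore about 4.7 mm further toward -y, which agrees with the fixed cameras. I'll correct y and descend.

```bash
python3 -m jog '[{"x":0,"y":-2,"z":0,"yaw":0,"gripper":-1},{"x":0,"y":-2,"z":0,"yaw":0,"gripper":-1},{"x":0,"y":-2,"z":0,"yaw":0,"gripper":-1}]'
python3 -c "
from h import *
go([.463,-.2913,.127],188)"
```

```text
t: 3.0
tcp_pos: [0.4646, -0.2928, 0.1612]
eef_rot: [-0.07, 0.998, -0.001, 0.001]
wrist_force: [-0.1, 0.1, -0.6]
opening: 0.999
t 3.0 tcp [ 0.4646 -0.2928  0.1612] xhead -171.96 F [-0.1  0.1 -0.6] T [ 0.06 -0.04 -0.01] op 0.999
shift mm [ 1.5  1.8 34.2] yaw 0.0007
```

```bash
python3 -m jog '[{"x":0,"y":0,"z":0,"yaw":0,"gripper":-1},{"x":0,"y":0,"z":0,"yaw":0,"gripper":-1},{"x":0,"y":0,"z":0,"yaw":0,"gripper":-1},{"x":0,"y":0,"z":0,"yaw":0,"gripper":-1}]'
python3 -c "
from h import *
go([.463,-.2913,.127],188)
a=save('wrist','w3.png')
cv2.imwrite('pics/w3c.png',cv2.resize(a[150:300,200:430,::-1],None,fx=3.4,fy=3.4,interpolation=cv2.INTER_CUBIC))
go([.463,-.2913,.127],188)
"
```

```text
t: 3.4
tcp_pos: [0.464, -0.2923, 0.1596]
eef_rot: [-0.07, 0.998, 0.0, -0.0]
wrist_force: [-0.3, -0.4, 1.0]
opening: 1.001
t 3.4 tcp [ 0.464  -0.2923  0.1596] xhead -171.97 F [-0.3 -0.4  1. ] T [ 0.06  0.04 -0.01] op 1.001
shift mm [ 0.8  1.2 32.6] yaw 0.0005
t 3.45 tcp [ 0.464  -0.2923  0.1596] xhead -171.97 F [0.6 0.6 0.2] T [ 0.02  0.   -0.01] op 1.0
shift mm [ 0.9  1.1 32.6] yaw 0.0006
```

View pics/w3c.png

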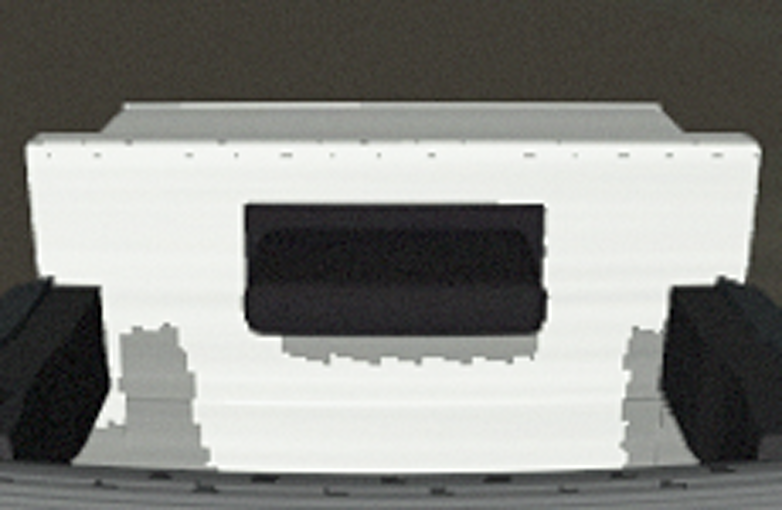

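Now the bar's mid is at column 396 against 385, so +1.9 mm in y. I'll go down with that correction.

```bash
python3 -m jog '[{"x":0.6,"y":1.8,"z":8,"yaw":0,"gripper":-1},{"x":0.6,"y":1.8,"z":16,"yaw":0,"gripper":-1},{"x":0.6,"y":1.8,"z":24,"yaw":0,"gripper":-1},{"x":0.6,"y":1.8,"z":29,"yaw":0,"gripper":-1},{"x":0.6,"y":1.8,"z":32.5,"yaw":0,"gripper":-1},{"x":0.6,"y":1.8,"z":32.5,"yaw":0,"gripper":-1},{"x":0.6,"y":1.8,"z":32.5,"yaw":0,"gripper":-1},{"x":0.6,"y":1.8,"z":32.5,"yaw":0,"gripper":-1}]'
python3 -c "
from h import *
go([.463,-.2904,.127],188)
a=save('wrist','w4.png')
cv2.imwrite('pics/w4c.png',cv2.resize(a[130:300,200:430,::-1],None,fx=3.4,fy=3.4,interpolation=cv2.INTER_CUBIC))
go([.463,-.2904,.127],188)
"
```

```text
t: 4.25
tcp_pos: [0.4634, -0.2908, 0.1275]
eef_rot: [-0.07, 0.998, -0.0, 0.0]
wrist_force: [0.2, 0.0, -0.1]
opening: 0.997
t 4.25 tcp [ 0.4634 -0.2908  0.1275] xhead -171.97 F [ 0.2  0.  -0.1] T [ 0.02  0.06 -0.01] op 0.997
shift mm [0.3 0.5 0.5] yaw 0.0006
t 4.3 tcp [ 0.4634 -0.2908  0.1276] xhead -171.97 F [ 0.6 -0.9 -1. ] T [ 0.04 -0.02  0.01] op 0.998
shift mm [0.3 0.5 0.6] yaw 0.0006
```

View pics/w4c.png

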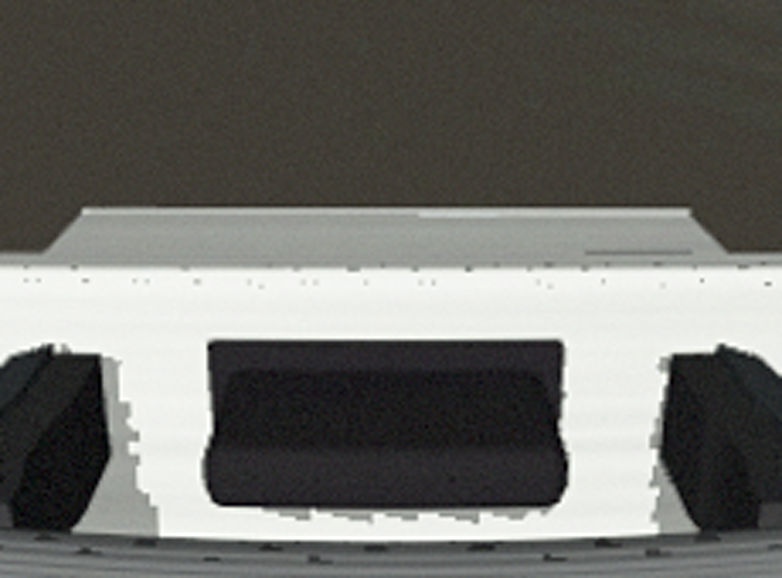

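The bar is centred between the fingers (386 against 385). Closing on its ends.

```bash
python3 -m jog '[{"x":1,"y":0,"z":0,"yaw":0,"gripper":-1},{"x":1,"y":0,"z":0,"yaw":0,"gripper":0},{"x":1,"y":0,"z":0,"yaw":0,"gripper":1},{"x":1,"y":0,"z":0,"yaw":0,"gripper":1},{"x":1,"y":0,"z":0,"yaw":0,"gripper":1},{"x":1,"y":0,"z":0,"yaw":0,"gripper":1},{"x":1,"y":0,"z":0,"yaw":0,"gripper":1},{"x":1,"y":0,"z":0,"yaw":0,"gripper":1},{"x":1,"y":0,"z":0,"yaw":0,"gripper":1}]'
python3 -c "
from h import *
go([.463,-.2904,.127],188)"
```

```text
t: 5.2
tcp_pos: [0.4622, -0.2908, 0.1272]
eef_rot: [-0.07, 0.998, 0.0, 0.0]
wrist_force: [0.3, 1.0, 0.6]
opening: 0.56
t 5.2 tcp [ 0.4622 -0.2908  0.1272] xhead -171.97 F [0.3 1.  0.6] T [ 0.07 -0.02  0.03] op 0.56
shift mm [-0.8  0.2  0.2] yaw 0.0006
```

Gripped (opening 0.56 ≈ 50 mm). Now the tipping arc about the back rim, to about 14° (front edge ~25 mm up).

```bash
python3 -m jog '[{"x":-0.9,"y":0,"z":-2.5,"yaw":0,"gripper":1},{"x":-1.8,"y":0,"z":-5.1,"yaw":0,"gripper":1},{"x":-2.8,"y":0,"z":-7.6,"yaw":0,"gripper":1},{"x":-3.9,"y":0,"z":-10,"yaw":0,"gripper":1},{"x":-5.1,"y":0,"z":-12.5,"yaw":0,"gripper":1},{"x":-6.3,"y":0,"z":-14.9,"yaw":0,"gripper":1},{"x":-7.6,"y":0,"z":-17.2,"yaw":0,"gripper":1},{"x":-9,"y":0,"z":-19.5,"yaw":0,"gripper":1},{"x":-9,"y":0,"z":-19.5,"yaw":0,"gripper":1},{"x":-9,"y":0,"z":-19.5,"yaw":0,"gripper":1}]'
python3 -c "
from h import *
go([.463,-.2904,.127],188)
a=save('wrist','w5.png');b=save('scene','s5.png')
cv2.imwrite('pics/s5c.png',cv2.resize(b[230:370,280:420,::-1],None,fx=4.2,fy=4.2,interpolation=cv2.INTER_CUBIC))
"
```

```text
t: 6.2
tcp_pos: [0.4712, -0.2895, 0.1467]
eef_rot: [-0.07, 0.998, -0.0, 0.0]
wrist_force: [-0.2, -0.6, -2.0]
opening: 0.565
t 6.2 tcp [ 0.4712 -0.2895  0.1467] xhead -171.96 F [-0.2 -0.6 -2. ] T [0.13 0.06 0.05] op 0.565
shift mm [ 8.2  0.2 19.7] yaw 0.0007
```

View pics/w5.png

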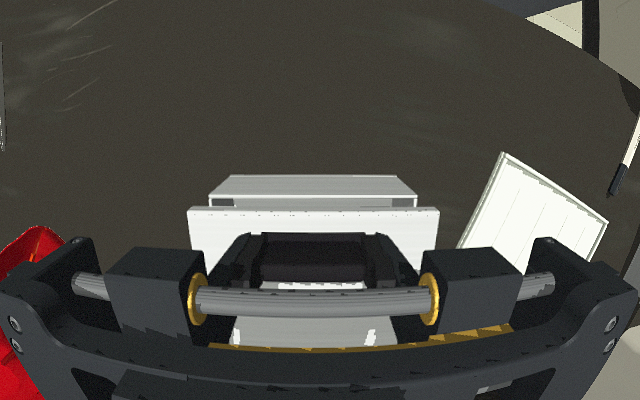

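View pics/s5c.png

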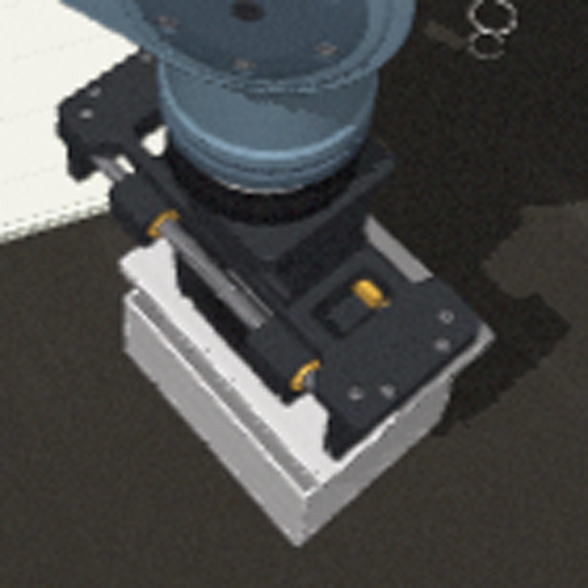

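The picture shows the lid tipped with its front edge clear of the box (wrist row ~210, columns 188–440) and the box's front wall and rim visible beneath. Next: estimate the front edge's height from its known 140 mm width.

Run:
```python
from h import *
a=cv2.imread('pics/w5.png'); cv2.imwrite('pics/w5c.png',cv2.resize(a[165:265,170:460],None,fx=2.7,fy=2.7,interpolation=cv2.INTER_CUBIC))
o=status.observe();go([.463,-.2904,.127],188)
for z in [.06,.07,.075,.08,.085,.09]:
    p=wray((188,209.5),z,o);q=wray((440,209.5),z,o);print(z,np.linalg.norm(p-q).round(4),p.round(3),q.round(3))
```

```text
t 6.3 tcp [ 0.471  -0.2894  0.1465] xhead -171.97 F [ 0.1  0.4 -2. ] T [ 0.02  0.07 -0.05] op 0.562
shift mm [ 8.1  0.2 19.5] yaw 0.0006
0.06 0.1533 [ 0.468 -0.366  0.06 ] [ 0.446 -0.214  0.06 ]
0.07 0.1442 [ 0.464 -0.362  0.07 ] [ 0.444 -0.219  0.07 ]
0.075 0.1397 [ 0.462 -0.36   0.075] [ 0.442 -0.222  0.075]
0.08 0.1351 [ 0.46  -0.358  0.08 ] [ 0.441 -0.224  0.08 ]
0.085 0.1306 [ 0.458 -0.356  0.085] [ 0.439 -0.227  0.085]
0.09 0.126 [ 0.456 -0.354  0.09 ] [ 0.438 -0.23   0.09 ]
```

View pics/w5c.png

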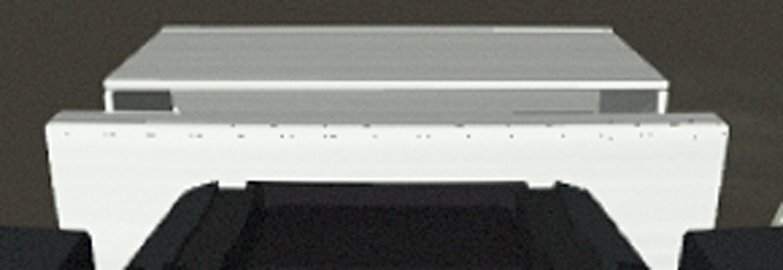

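```bash
cat > hyp.py <<'E'
from h import *
def lidpts(c,head,th,B=None,lift=(0,0)):
    h=np.radians(head);X=np.array([np.cos(h),np.sin(h),0]);Y=np.array([-np.sin(h),np.cos(h),0]);Z=np.array([0,0,1.])
    Bp=np.array([c[0],c[1],.055])+.049*X
    t=np.radians(th);out={}
    for n,(x,y,z) in dict(BL=(.006,.07,.003),BR=(.006,-.07,.003),FR=(-.104,-.07,.003),FL=(-.104,.07,.003),FRb=(-.104,-.07,-.007),FLb=(-.104,.07,-.007),BRb=(.006,-.07,-.007)).items():
        xx=x*np.cos(t)+z*np.sin(t);zz=-x*np.sin(t)+z*np.cos(t)
        out[n]=Bp+(xx+lift[0])*X+y*Y+(zz+lift[1])*Z
    return out
def proj(n,p):
    m=camera_model(n);q=m['world_to_cam']@np.append(p,1);u=m['mtx']@q[:3];return u[:2]/u[2]
def wproj(p,o):
    m=camera_model('wrist');M=m['mount'];R=Rn.from_quat(o['eef_rot']).as_matrix()
    q=M[:3,:3].T@(R.T@(p-o['tcp_pos'])-M[:3,3]);r=np.hypot(q[0],q[1]);a=np.arctan2(r,q[2]);K=m['mtx']
    return np.array([K[0,2]+K[0,0]*a*q[0]/r,K[1,2]+K[1,1]*a*q[1]/r])
E
python3 - <<'E'
from hyp import *
o=status.observe()
c=(.4984,-.2855)
for nm,a in dict(closed=(0,(0,0)),tilt=(13.9,(0,0)),half=(7,(.0045,.0095)),flat=(0,(.009,.0195))).items():
    d=lidpts(c,8,a[0],lift=a[1])
    print(nm,{k:((proj('scene',v)-[280,230])*4.2).round(0).tolist() for k,v in d.items()})
    print('   w',{k:((wproj(v,o)-[170,165])*2.7).round(0).tolist() for k,v in d.items() if k[0]=='F'})
E
```

```text
closed {'BL': [270.0, 165.0], 'BR': [472.0, 361.0], 'FR': [300.0, 513.0], 'FL': [101.0, 289.0], 'FRb': [299.0, 522.0], 'FLb': [102.0, 299.0], 'BRb': [469.0, 371.0]}
   w {'FR': [68.0, 60.0], 'FL': [701.0, 60.0], 'FRb': [83.0, 49.0], 'FLb': [686.0, 49.0]}
tilt {'BL': [270.0, 166.0], 'BR': [473.0, 362.0], 'FR': [310.0, 484.0], 'FL': [106.0, 258.0], 'FRb': [305.0, 497.0], 'FLb': [103.0, 271.0], 'BRb': [466.0, 375.0]}
   w {'FR': [26.0, 111.0], 'FL': [743.0, 112.0], 'FRb': [43.0, 85.0], 'FLb': [726.0, 86.0]}
half {'BL': [277.0, 150.0], 'BR': [482.0, 346.0], 'FR': [313.0, 484.0], 'FL': [109.0, 258.0], 'FRb': [309.0, 495.0], 'FLb': [108.0, 270.0], 'BRb': [477.0, 358.0]}
   w {'FR': [33.0, 116.0], 'FL': [737.0, 116.0], 'FRb': [50.0, 95.0], 'FLb': [719.0, 96.0]}
flat {'BL': [285.0, 134.0], 'BR': [492.0, 329.0], 'FR': [318.0, 481.0], 'FL': [115.0, 257.0], 'FRb': [317.0, 491.0], 'FLb': [116.0, 268.0], 'BRb': [488.0, 340.0]}
   w {'FR': [40.0, 128.0], 'FL': [730.0, 128.0], 'FRb': [57.0, 112.0], 'FLb': [712.0, 112.0]}
```

The lid's back-right corner is at scene crop (493,335). The model predicts (492,329) for a flat lift and (473,362) for a tipped lid, so the pads held it rigid and it came up level. I'll put it straight back on the box, reopen, and grip only the bar's top edge, lightly, so that it can pivot.

```bash
python3 -m jog '[{"x":7.6,"y":0,"z":3,"yaw":0,"gripper":1},{"x":9,"y":0,"z":6,"yaw":0,"gripper":1},{"x":9,"y":0,"z":9,"yaw":0,"gripper":1},{"x":9,"y":0,"z":12,"yaw":0,"gripper":1},{"x":9,"y":0,"z":15,"yaw":0,"gripper":1},{"x":9,"y":0,"z":17,"yaw":0,"gripper":1},{"x":9,"y":0,"z":18.5,"yaw":0,"gripper":1},{"x":9,"y":0,"z":19.5,"yaw":0,"gripper":1},{"x":9,"y":0,"z":19.5,"yaw":0,"gripper":1}]'
python3 -c "
from h import *
go([.463,-.2904,.127],188)
a=save('wrist','w6.png')
cv2.imwrite('pics/w6c.png',cv2.resize(a[130:300,170:460,::-1],None,fx=2.7,fy=2.7,interpolation=cv2.INTER_CUBIC))
"
```

```text
t: 7.2
tcp_pos: [0.4623, -0.2908, 0.1273]
eef_rot: [-0.07, 0.998, -0.0, 0.0]
wrist_force: [0.6, -0.6, -0.5]
opening: 0.564
t 7.2 tcp [ 0.4623 -0.2908  0.1273] xhead -171.96 F [ 0.6 -0.6 -0.5] T [0.08 0.03 0.04] op 0.564
shift mm [-0.7  0.3  0.3] yaw 0.0007
```

View pics/w6c.png

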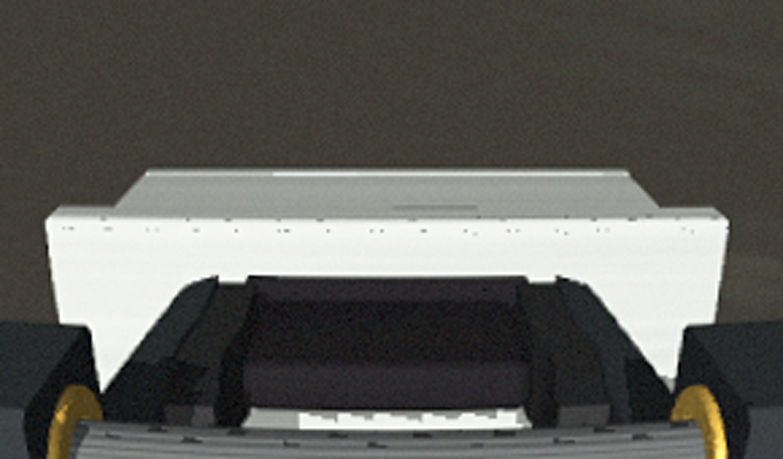

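Reseated: the lid's front edge sits at the same place in the wrist picture (row 210), so it moved rigidly with the gripper. Opening, moving up to the top ~4 mm of the bar, and closing lightly.

```bash
python3 -m jog '[{"x":0,"y":0,"z":0,"yaw":0,"gripper":-0.3},{"x":0,"y":0,"z":0,"yaw":0,"gripper":-0.3},{"x":0,"y":0,"z":0,"yaw":0,"gripper":-0.3},{"x":0,"y":0,"z":-10,"yaw":0,"gripper":-0.3},{"x":0,"y":0,"z":-20.5,"yaw":0,"gripper":-0.3},{"x":0,"y":0,"z":-20.5,"yaw":0,"gripper":-0.3},{"x":0,"y":0,"z":-20.5,"yaw":0,"gripper":-0.12},{"x":0,"y":0,"z":-20.5,"yaw":0,"gripper":-0.12},{"x":0,"y":0,"z":-20.5,"yaw":0,"gripper":-0.12},{"x":0,"y":0,"z":-20.5,"yaw":0,"gripper":-0.12}]'
python3 -c "
from h import *
go([.463,-.2904,.127],188)
a=save('wrist','w7.png')
cv2.imwrite('pics/w7c.png',cv2.resize(a[130:300,170:460,::-1],None,fx=2.7,fy=2.7,interpolation=cv2.INTER_CUBIC))
print(status.observe()['opening'])
"
```

```text
t: 8.25
tcp_pos: [0.4624, -0.2908, 0.1481]
eef_rot: [-0.07, 0.998, -0.0, 0.0]
wrist_force: [-0.4, 1.2, 5.7]
opening: 0.561
t 8.25 tcp [ 0.4624 -0.2908  0.1481] xhead -171.96 F [-0.4  1.2  5.7] T [ 0.15  0.17 -0.02] op 0.561
shift mm [-0.7  0.4 21.1] yaw 0.0006
0.560002586898754
```

View pics/w7c.png

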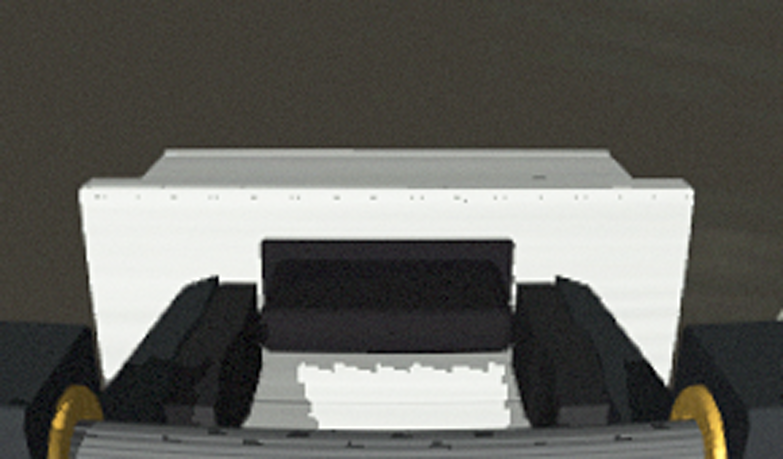

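The 5.7 N upward force suggests the pads sit on the bar's rounded top corners. I'll reopen and go 5 mm lower.

```bash
python3 -m jog '[{"x":0,"y":0,"z":0,"yaw":0,"gripper":-0.25},{"x":0,"y":0,"z":0,"yaw":0,"gripper":-0.25},{"x":0,"y":0,"z":5,"yaw":0,"gripper":-0.25},{"x":0,"y":0,"z":5,"yaw":0,"gripper":-0.25},{"x":0,"y":0,"z":5,"yaw":0,"gripper":-0.13},{"x":0,"y":0,"z":5,"yaw":0,"gripper":-0.13},{"x":0,"y":0,"z":5,"yaw":0,"gripper":-0.13}]'
python3 -c "
from h import *
go([.463,-.2904,.127],188)"
python3 -m jog '[{"x":0,"y":0,"z":0,"yaw":0,"gripper":-0.11},{"x":0,"y":0,"z":0,"yaw":0,"gripper":-0.11}]'
python3 -c "
from h import *
go([.463,-.2904,.127],188)"
```

```text
t: 9.0
tcp_pos: [0.4621, -0.2907, 0.1425]
eef_rot: [-0.07, 0.998, 0.0, -0.0]
wrist_force: [-0.8, -0.2, -1.2]
opening: 0.565
t 9.0 tcp [ 0.4621 -0.2907  0.1425] xhead -171.97 F [-0.8 -0.2 -1.2] T [0.03 0.03 0.  ] op 0.565
shift mm [-0.9  0.2 15.5] yaw 0.0005
t: 9.2
tcp_pos: [0.4621, -0.2907, 0.1427]
eef_rot: [-0.07, 0.998, 0.0, -0.0]
wrist_force: [-0.9, 0.7, -1.1]
opening: 0.559
t 9.2 tcp [ 0.4621 -0.2907  0.1427] xhead -171.97 F [-0.9  0.7 -1.1] T [0.04 0.06 0.01] op 0.559
shift mm [-0.9  0.1 15.7] yaw 0.0006
```

```bash
python3 -m jog '[{"x":0,"y":0,"z":0,"yaw":0,"gripper":-0.13},{"x":0,"y":0,"z":0,"yaw":0,"gripper":-0.13},{"x":-0.9,"y":0,"z":-2.5,"yaw":0,"gripper":-0.13},{"x":-1.8,"y":0,"z":-5.1,"yaw":0,"gripper":-0.13},{"x":-2.8,"y":0,"z":-7.6,"yaw":0,"gripper":-0.13},{"x":-3.9,"y":0,"z":-10,"yaw":0,"gripper":-0.13},{"x":-3.9,"y":0,"z":-10,"yaw":0,"gripper":-0.13},{"x":-3.9,"y":0,"z":-10,"yaw":0,"gripper":-0.13}]'
python3 -c "
from h import *
go([.463,-.2904,.127],188)
import pickle;pickle.dump(status.observe(),open('o8','wb'))
a=save('wrist','w8.png')
cv2.imwrite('pics/w8c.png',cv2.resize(a[130:300,170:460,::-1],None,fx=2.7,fy=2.7,interpolation=cv2.INTER_CUBIC))
b=save('scene','s8.png')
cv2.imwrite('pics/s8c.png',cv2.resize(b[230:370,280:420,::-1],None,fx=4.2,fy=4.2,interpolation=cv2.INTER_CUBIC))
"
```

```text
t: 10.0
tcp_pos: [0.4662, -0.2903, 0.1529]
eef_rot: [-0.07, 0.998, -0.0, 0.0]
wrist_force: [0.1, 0.6, -1.9]
opening: 0.568
t 10.0 tcp [ 0.4662 -0.2903  0.1529] xhead -171.96 F [ 0.1  0.6 -1.9] T [ 0.01 -0.01 -0.03] op 0.568
shift mm [ 3.2  0.3 25.9] yaw 0.0007
```

View pics/w8c.png

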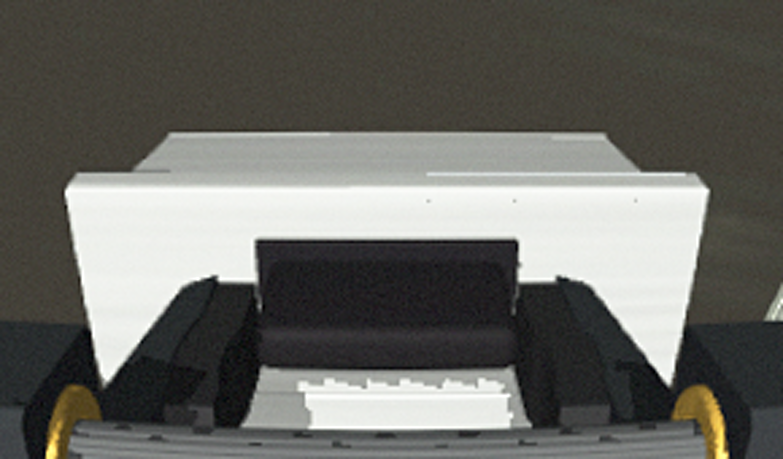

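View pics/s8c.png

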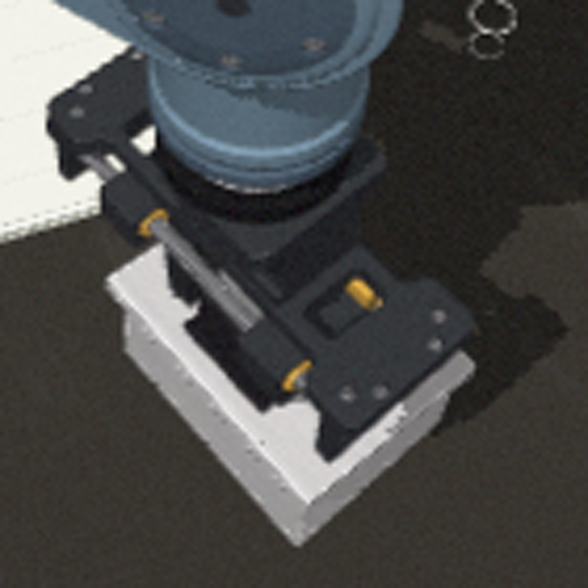

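With the light grip it now tips: the skirt's front face shows (rows 174–187) and the back-right corner is at scene crop (473,360), exactly the resting-back prediction. Continuing the arc to ~14°.

```bash
python3 -m jog '[{"x":-1.2,"y":0,"z":-2.5,"yaw":0,"gripper":-0.13},{"x":-2.4,"y":0,"z":-4.9,"yaw":0,"gripper":-0.13},{"x":-3.7,"y":0,"z":-7.2,"yaw":0,"gripper":-0.13},{"x":-5.2,"y":0,"z":-9.6,"yaw":0,"gripper":-0.13},{"x":-5.2,"y":0,"z":-9.6,"yaw":0,"gripper":-0.13},{"x":-5.2,"y":0,"z":-9.6,"yaw":0,"gripper":-0.13}]'
python3 -c "
from hyp import *
go([.463,-.2904,.127],188)
o=status.observe()
a=save('wrist','w9.png')
cv2.imwrite('pics/w9c.png',cv2.resize(a[130:300,170:460,::-1],None,fx=2.7,fy=2.7,interpolation=cv2.INTER_CUBIC))
b=save('scene','s9.png')
cv2.imwrite('pics/s9c.png',cv2.resize(b[230:370,280:420,::-1],None,fx=4.2,fy=4.2,interpolation=cv2.INTER_CUBIC))
c=(.4984,-.2855)
for th in [7,9,11,13,14,15]:
    d=lidpts(c,8,th)
    print(th,{k:((proj('scene',v)-[280,230])*4.2).round(0).tolist() for k,v in d.items() if k in('FL','FR','BR','FLb')})
    print('   w',{k:((wproj(v,o)-[170,130])*2.7).round(0).tolist() for k,v in d.items() if k[0]=='F'})
"
```

```text
t: 10.7
tcp_pos: [0.4713, -0.2895, 0.1624]
eef_rot: [-0.07, 0.998, -0.0, 0.0]
wrist_force: [0.3, 0.3, -1.5]
opening: 0.565
t 10.7 tcp [ 0.4713 -0.2895  0.1624] xhead -171.96 F [ 0.3  0.3 -1.5] T [-0.02  0.02  0.04] op 0.565
shift mm [ 8.4  0.3 35.4] yaw 0.0007
7 {'BR': [473.0, 361.0], 'FR': [304.0, 499.0], 'FL': [103.0, 274.0], 'FLb': [101.0, 286.0]}
   w {'FR': [74.0, 154.0], 'FL': [697.0, 155.0], 'FRb': [88.0, 138.0], 'FLb': [683.0, 139.0]}
9 {'BR': [473.0, 361.0], 'FR': [305.0, 495.0], 'FL': [103.0, 269.0], 'FLb': [101.0, 282.0]}
   w {'FR': [69.0, 161.0], 'FL': [702.0, 161.0], 'FRb': [83.0, 143.0], 'FLb': [688.0, 144.0]}
11 {'BR': [473.0, 362.0], 'FR': [307.0, 491.0], 'FL': [104.0, 265.0], 'FLb': [102.0, 277.0]}
   w {'FR': [64.0, 168.0], 'FL': [707.0, 169.0], 'FRb': [78.0, 149.0], 'FLb': [693.0, 149.0]}
13 {'BR': [473.0, 362.0], 'FR': [309.0, 486.0], 'FL': [105.0, 260.0], 'FLb': [102.0, 273.0]}
   w {'FR': [58.0, 177.0], 'FL': [713.0, 177.0], 'FRb': [73.0, 155.0], 'FLb': [698.0, 155.0]}
14 {'BR': [473.0, 362.0], 'FR': [310.0, 483.0], 'FL': [106.0, 257.0], 'FLb': [103.0, 271.0]}
   w {'FR': [56.0, 181.0], 'FL': [716.0, 182.0], 'FRb': [70.0, 158.0], 'FLb': [701.0, 159.0]}
15 {'BR': [473.0, 362.0], 'FR': [311.0, 481.0], 'FL': [107.0, 255.0], 'FLb': [103.0, 268.0]}
   w {'FR': [53.0, 186.0], 'FL': [718.0, 186.0], 'FRb': [68.0, 162.0], 'FLb': [704.0, 162.0]}
```

View pics/w9c.png

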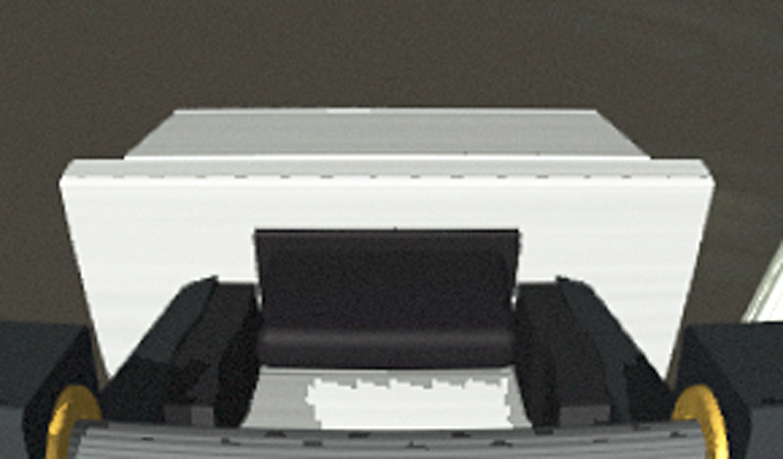

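View pics/s9c.png

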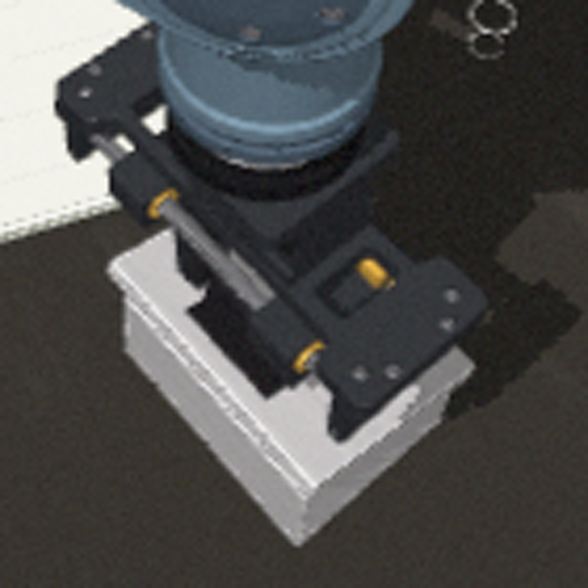

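Measured tip: about 12.5–13° from both views (front edge ~23 mm up), with the back edge still resting (BR at (473,362)). I'll nudge it up slightly, then pause and tighten the grip while holding.

```bash
python3 -m jog '[{"x":-0.8,"y":0,"z":-1.3,"yaw":0,"gripper":-0.13},{"x":-0.8,"y":0,"z":-1.3,"yaw":0,"gripper":-0.13},{"x":-0.8,"y":0,"z":-1.3,"yaw":0,"gripper":-0.13},{"x":-0.8,"y":0,"z":-1.3,"yaw":0,"gripper":-0.13},{"x":-0.8,"y":0,"z":-1.3,"yaw":0,"gripper":-0.13},{"x":-0.8,"y":0,"z":-1.3,"yaw":0,"gripper":-0.13},{"x":-0.8,"y":0,"z":-1.3,"yaw":0,"gripper":-0.13},{"x":-0.8,"y":0,"z":-1.3,"yaw":0,"gripper":-0.13},{"x":-0.8,"y":0,"z":-1.3,"yaw":0,"gripper":-0.13},{"x":-0.8,"y":0,"z":-1.3,"yaw":0,"gripper":-0.13}]'
python3 -m jog '[{"x":0,"y":0,"z":0,"yaw":0,"gripper":-0.1},{"x":0,"y":0,"z":0,"yaw":0,"gripper":0.2},{"x":0,"y":0,"z":0,"yaw":0,"gripper":1},{"x":0,"y":0,"z":0,"yaw":0,"gripper":1},{"x":0,"y":0,"z":0,"yaw":0,"gripper":1}]'
python3 -c "
from hyp import *
go([.463,-.2904,.127],188)
o=status.observe()
a=save('wrist','w10.png')
cv2.imwrite('pics/w10c.png',cv2.resize(a[130:300,170:460,::-1],None,fx=2.7,fy=2.7,interpolation=cv2.INTER_CUBIC))
b=save('scene','s10.png')
cv2.imwrite('pics/s10c.png',cv2.resize(b[230:370,280:420,::-1],None,fx=4.2,fy=4.2,interpolation=cv2.INTER_CUBIC))
c=(.4984,-.2855)
for th in [11,13,14,15]:
    d=lidpts(c,8,th)
    print(th,{k:((proj('scene',v)-[280,230])*4.2).round(0).tolist() for k,v in d.items() if k in('FL','FR','BR','FLb')})
    print('   w',{k:((wproj(v,o)-[170,130])*2.7).round(0).tolist() for k,v in d.items() if k[0]=='F'})
"
```

```text
t: 11.8
tcp_pos: [0.472, -0.2894, 0.1636]
eef_rot: [-0.07, 0.998, 0.0, -0.0]
wrist_force: [-0.3, -0.4, -1.6]
opening: 0.565
t: 12.3
tcp_pos: [0.472, -0.2894, 0.1636]
eef_rot: [-0.07, 0.998, -0.0, -0.0]
wrist_force: [0.6, 0.2, -1.8]
opening: 0.559
t 12.3 tcp [ 0.472  -0.2894  0.1636] xhead -171.97 F [ 0.6  0.2 -1.8] T [ 0.    0.05 -0.  ] op 0.559
shift mm [ 9.1  0.2 36.6] yaw 0.0006
11 {'BR': [473.0, 362.0], 'FR': [307.0, 491.0], 'FL': [104.0, 265.0], 'FLb': [102.0, 277.0]}
   w {'FR': [65.0, 164.0], 'FL': [706.0, 164.0], 'FRb': [79.0, 145.0], 'FLb': [691.0, 145.0]}
13 {'BR': [473.0, 362.0], 'FR': [309.0, 486.0], 'FL': [105.0, 260.0], 'FLb': [102.0, 273.0]}
   w {'FR': [60.0, 172.0], 'FL': [711.0, 173.0], 'FRb': [74.0, 151.0], 'FLb': [696.0, 151.0]}
14 {'BR': [473.0, 362.0], 'FR': [310.0, 483.0], 'FL': [106.0, 257.0], 'FLb': [103.0, 271.0]}
   w {'FR': [57.0, 177.0], 'FL': [714.0, 177.0], 'FRb': [72.0, 154.0], 'FLb': [699.0, 154.0]}
15 {'BR': [473.0, 362.0], 'FR': [311.0, 481.0], 'FL': [107.0, 255.0], 'FLb': [103.0, 268.0]}
   w {'FR': [54.0, 181.0], 'FL': [716.0, 182.0], 'FRb': [69.0, 158.0], 'FLb': [702.0, 158.0]}
```

View pics/w10c.png

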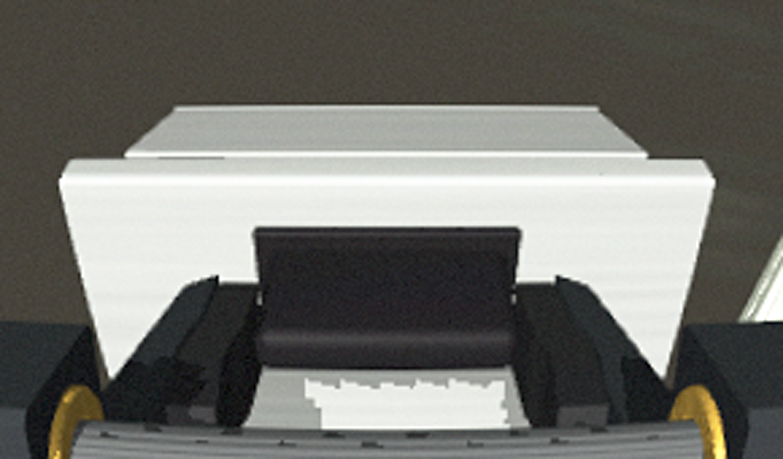

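View pics/s10c.png

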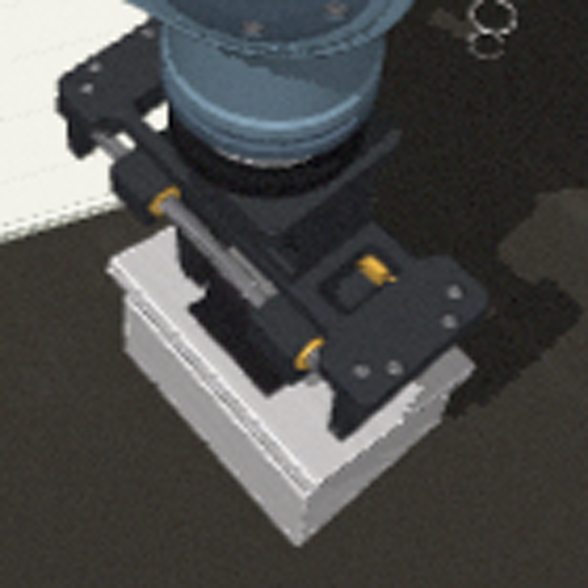

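Tip is about 13.5° (front edge ≈24 mm up), held over 1.5 s with the back still resting. Now lift off.

```bash
python3 -m jog '[{"x":0,"y":0,"z":-4,"yaw":0,"gripper":1},{"x":0,"y":0,"z":-10,"yaw":0,"gripper":1},{"x":0,"y":0,"z":-18,"yaw":0,"gripper":1},{"x":0,"y":0,"z":-28,"yaw":0,"gripper":1},{"x":0,"y":0,"z":-40,"yaw":0,"gripper":1},{"x":0,"y":0,"z":-55,"yaw":0,"gripper":1},{"x":0,"y":0,"z":-68,"yaw":0,"gripper":1},{"x":0,"y":0,"z":-75,"yaw":0,"gripper":1},{"x":0,"y":0,"z":-75,"yaw":0,"gripper":1},{"x":0,"y":0,"z":-75,"yaw":0,"gripper":1}]'
python3 -c "
from hyp import *
h=np.radians(-12.5);X=np.array([np.cos(h),np.sin(h),0]);f=np.array([.504,-.0675,0])-.035*X
print(f)
go(f+.0107*X+[0,0,.2386],167.5)
a=save('wrist','w11.png');b=save('scene','s11.png')
"
```

```text
t: 13.4
tcp_pos: [0.4719, -0.2893, 0.2385]
eef_rot: [-0.07, 0.998, 0.0, -0.0]
wrist_force: [-0.3, -0.2, -2.6]
opening: 0.56
[ 0.46982964 -0.05992461  0.        ]
t 13.4 tcp [ 0.4719 -0.2893  0.2385] xhead -171.97 F [-0.3 -0.2 -2.6] T [ 0.07  0.08 -0.02] op 0.56
shift mm [-4.000e+01  2.236e+02 -1.000e-01] yaw 0.3583
```

View pics/w11.png

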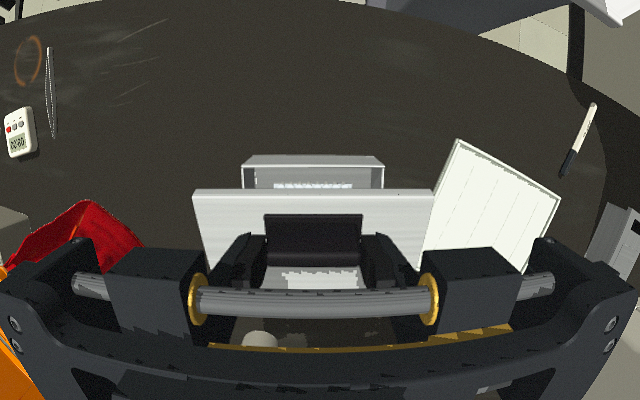

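View pics/s11.png

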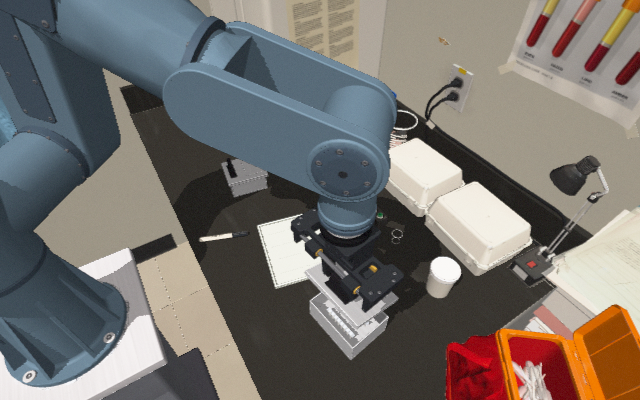

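The lid is clear of the open box, tube strips visible inside, and its tilt is held. Moving over the tray.

```bash
python3 -m jog '[{"x":-2,"y":10,"z":0,"yaw":0.02,"gripper":1},{"x":-6,"y":35,"z":0,"yaw":0.06,"gripper":1},{"x":-12,"y":68,"z":0,"yaw":0.11,"gripper":1},{"x":-19,"y":105,"z":0,"yaw":0.17,"gripper":1},{"x":-25,"y":140,"z":0,"yaw":0.23,"gripper":1},{"x":-31,"y":175,"z":0,"yaw":0.28,"gripper":1},{"x":-36,"y":202,"z":0,"yaw":0.32,"gripper":1},{"x":-39,"y":218,"z":0,"yaw":0.35,"gripper":1},{"x":-40,"y":223.6,"z":0,"yaw":0.358,"gripper":1},{"x":-40,"y":223.6,"z":0,"yaw":0.358,"gripper":1}]'
python3 -m jog '[{"x":0,"y":0,"z":20,"yaw":0,"gripper":1},{"x":0,"y":0,"z":45,"yaw":0,"gripper":1},{"x":0,"y":0,"z":70,"yaw":0,"gripper":1},{"x":0,"y":0,"z":90,"yaw":0,"gripper":1},{"x":0,"y":0,"z":100,"yaw":0,"gripper":1},{"x":0,"y":0,"z":100,"yaw":0,"gripper":1},{"x":0,"y":0,"z":100,"yaw":0,"gripper":1}]'
python3 -c "
from hyp import *
h=np.radians(-12.5);X=np.array([np.cos(h),np.sin(h),0]);f=np.array([.504,-.0675,0])-.035*X
go(f+.0107*X+[0,0,.1187],167.5)
a=save('wrist','w12.png');b=save('top','t12.png')
b=save('scene','s12.png')
cv2.imwrite('pics/s12c.png',cv2.resize(b[190:330,230:410,::-1],None,fx=4.2,fy=4.2,interpolation=cv2.INTER_CUBIC))
"
```

```text
t: 14.5
tcp_pos: [0.4802, -0.0619, 0.2382]
eef_rot: [0.108, 0.994, 0.0, -0.0]
wrist_force: [0.1, -1.0, -2.2]
opening: 0.565
t: 15.2
tcp_pos: [0.4808, -0.0631, 0.1391]
eef_rot: [0.109, 0.994, -0.0, 0.0]
wrist_force: [0.4, -0.5, -1.8]
opening: 0.559
t 15.2 tcp [ 0.4808 -0.0631  0.1391] xhead 167.5 F [ 0.4 -0.5 -1.8] T [0.03 0.07 0.01] op 0.559
shift mm [ 0.7  0.7 20.4] yaw -0.0001
```

View pics/w12.png

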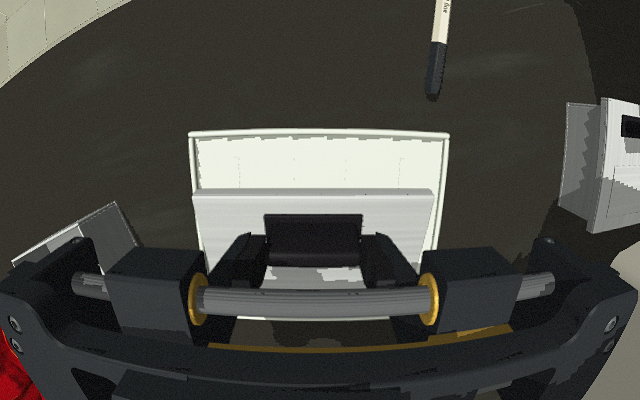

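View pics/s12c.png

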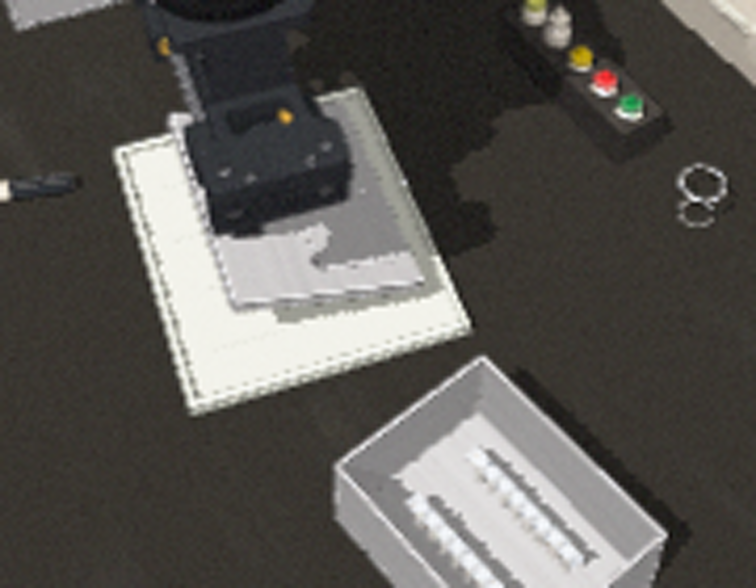

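Lid sits over the tray with clearance all round. Lowering until the back edge touches.

```bash
python3 -m jog '[{"x":0,"y":0.7,"z":6,"yaw":0,"gripper":1},{"x":0,"y":0.7,"z":11,"yaw":0,"gripper":1},{"x":0,"y":0.7,"z":15,"yaw":0,"gripper":1},{"x":0,"y":0.7,"z":18,"yaw":0,"gripper":1},{"x":0,"y":0.7,"z":20.5,"yaw":0,"gripper":1},{"x":0,"y":0.7,"z":20.5,"yaw":0,"gripper":1},{"x":0,"y":0.7,"z":20.5,"yaw":0,"gripper":1}]'
python3 -c "
from hyp import *
h=np.radians(-12.5);X=np.array([np.cos(h),np.sin(h),0]);f=np.array([.504,-.0675,0])-.035*X
go(f+[0,0,.0987],167.5)
b=save('scene','s13.png')
cv2.imwrite('pics/s13c.png',cv2.resize(b[190:330,230:410,::-1],None,fx=4.2,fy=4.2,interpolation=cv2.INTER_CUBIC))
"
```

```text
t: 16.05
tcp_pos: [0.4807, -0.0617, 0.1182]
eef_rot: [0.109, 0.994, -0.0, 0.0]
wrist_force: [-0.2, -0.2, -0.3]
opening: 0.563
t 16.05 tcp [ 0.4807 -0.0617  0.1182] xhead 167.52 F [-0.2 -0.2 -0.3] T [ 0.09 -0.07  0.02] op 0.563
shift mm [11.  -0.6 19.5] yaw 0.0004
```

View pics/s13c.png

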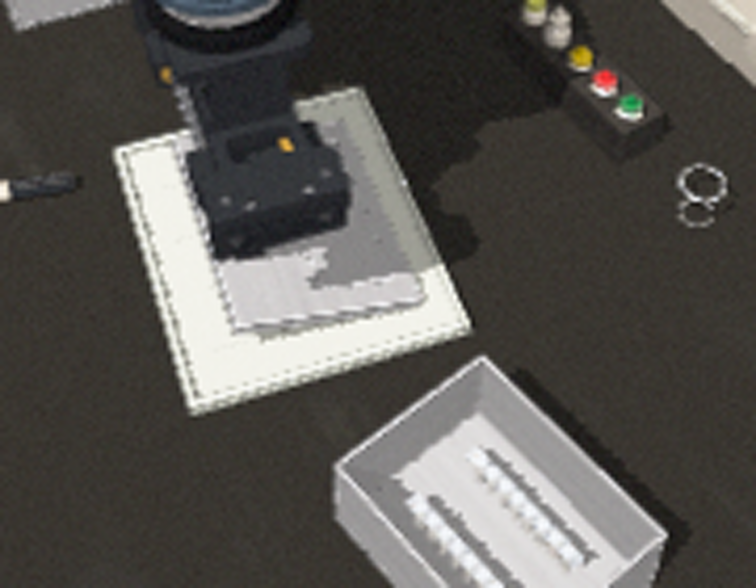

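The force on the tool dropped to about 0, so the back edge is on the tray floor. Loosening the grip and laying the front down along the arc.

```bash
python3 -m jog '[{"x":0,"y":0,"z":0,"yaw":0,"gripper":-0.13},{"x":0,"y":0,"z":0,"yaw":0,"gripper":-0.13},{"x":1.6,"y":0,"z":2.4,"yaw":0,"gripper":-0.13},{"x":3.3,"y":0,"z":4.9,"yaw":0,"gripper":-0.13},{"x":4.6,"y":0,"z":7.1,"yaw":0,"gripper":-0.13},{"x":5.8,"y":0,"z":9.3,"yaw":0,"gripper":-0.13},{"x":7.1,"y":0,"z":12,"yaw":0,"gripper":-0.13},{"x":8.4,"y":0,"z":14.6,"yaw":0,"gripper":-0.13},{"x":9.6,"y":0,"z":17.3,"yaw":0,"gripper":-0.13},{"x":10.7,"y":0,"z":19.5,"yaw":0,"gripper":-0.13}]'
python3 -m jog '[{"x":0,"y":0,"z":0,"yaw":0,"gripper":-0.13},{"x":0,"y":0,"z":0,"yaw":0,"gripper":-0.13}]'
python3 -c "
from hyp import *
go([.46983,-.0599,.0987],167.5)
a=save('wrist','w14.png')
b=save('scene','s14.png')
cv2.imwrite('pics/s14c.png',cv2.resize(b[190:330,230:410,::-1],None,fx=4.2,fy=4.2,interpolation=cv2.INTER_CUBIC))
"
```

```text
t: 17.1
tcp_pos: [0.4699, -0.0593, 0.0983]
eef_rot: [0.109, 0.994, 0.0, -0.0]
wrist_force: [-0.4, 0.9, 9.3]
opening: 0.564
t: 17.3
tcp_pos: [0.4699, -0.0593, 0.0984]
eef_rot: [0.109, 0.994, 0.0, -0.0]
wrist_force: [-1.0, -0.2, -2.2]
opening: 0.568
t 17.3 tcp [ 0.4699 -0.0593  0.0984] xhead 167.52 F [-1.  -0.2 -2.2] T [ 0.   -0.04  0.04] op 0.568
shift mm [-0.1 -0.6 -0.3] yaw 0.0004
```

View pics/w14.png

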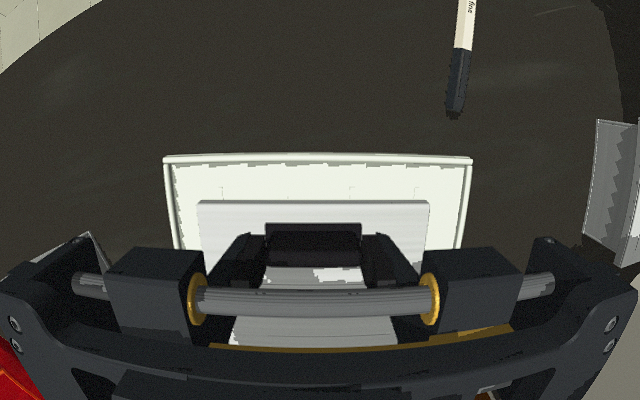

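View pics/s14c.png

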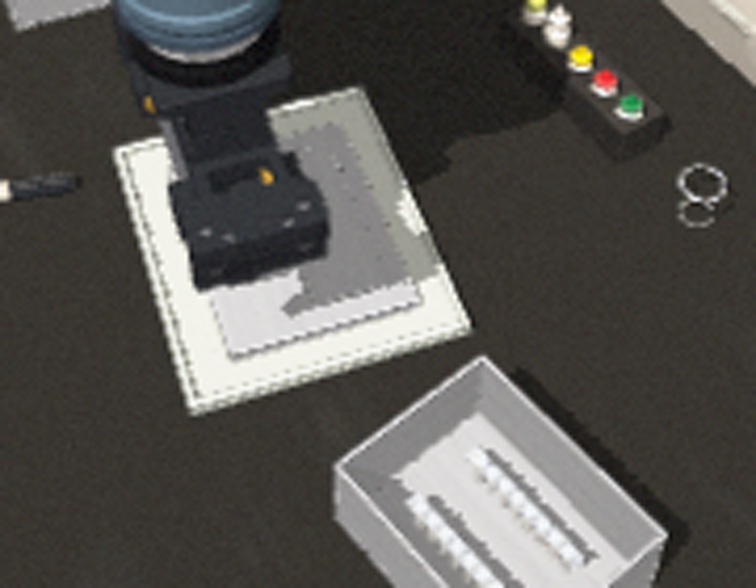

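The lid lies flat in the tray with clearance all round. Releasing and backing straight up.

```bash
python3 -m jog '[{"x":0,"y":0,"z":0,"yaw":0,"gripper":-0.3},{"x":0,"y":0,"z":0,"yaw":0,"gripper":-0.6},{"x":0,"y":0,"z":0,"yaw":0,"gripper":-0.6},{"x":0,"y":0,"z":0,"yaw":0,"gripper":-0.6},{"x":0,"y":0,"z":-15,"yaw":0,"gripper":-0.6},{"x":0,"y":0,"z":-40,"yaw":0,"gripper":-0.6},{"x":0,"y":0,"z":-80,"yaw":0,"gripper":-0.6},{"x":0,"y":0,"z":-120,"yaw":0,"gripper":-0.6},{"x":0,"y":0,"z":-160,"yaw":0,"gripper":-0.6},{"x":0,"y":0,"z":-180,"yaw":0,"gripper":-0.6}]'
python3 -m jog '[{"x":60,"y":0,"z":0,"yaw":0,"gripper":-1},{"x":100,"y":0,"z":0,"yaw":0,"gripper":-1},{"x":100,"y":0,"z":0,"yaw":0,"gripper":-1},{"x":100,"y":0,"z":0,"yaw":0,"gripper":-1},{"x":100,"y":0,"z":0,"yaw":0,"gripper":-1}]'
python3 -c "
from hyp import *
go([.46983,-.0599,.0987],167.5)
b=save('scene','s15.png'); a=save('top','t15.png')
cv2.imwrite('pics/s15c.png',cv2.resize(b[190:360,230:410,::-1],None,fx=3.5,fy=3.5,interpolation=cv2.INTER_CUBIC))
"
```

```text
t: 18.4
tcp_pos: [0.4712, -0.0598, 0.2825]
eef_rot: [0.109, 0.994, -0.001, 0.003]
wrist_force: [-0.4, -0.4, -0.4]
opening: 0.8
t: 18.9
tcp_pos: [0.3734, -0.0382, 0.2793]
eef_rot: [0.109, 0.994, -0.0, 0.001]
wrist_force: [0.8, -0.1, 0.0]
opening: 0.996
t 18.9 tcp [ 0.3734 -0.0382  0.2793] xhead 167.51 F [ 0.8 -0.1  0. ] T [-0.01 -0.03 -0.01] op 0.996
shift mm [-98.5  -0.3 180.8] yaw 0.0003
```

View pics/t15.png

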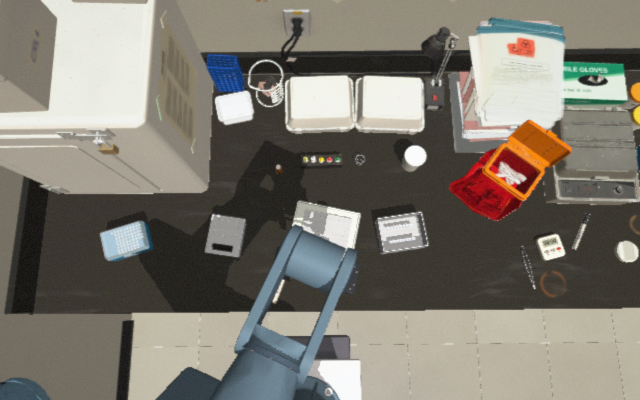

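View pics/s15c.png

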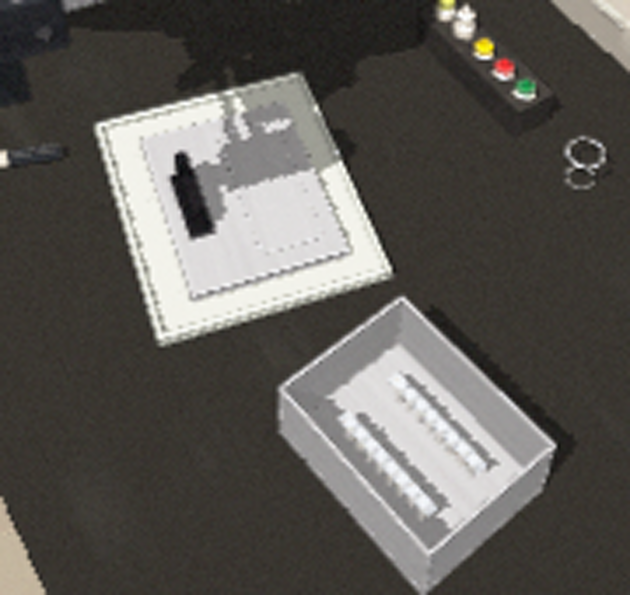

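The lid lies flat, right way up, inside the tray rim. The box is open with its strips inside, and the bystanders are as before. One quick check of box displacement, then hand in.

Run:
```python
from h import *
P=np.array([ray('scene',np.array(p)/3.5+[230,190],.055)[:2] for p in [(402,298),(552,445),(430,550),(280,388)]]);print(P.mean(0))
print(np.abs(cv2.imread('pics/t15.png').astype(int)-cv2.imread('pics/top0.png'))[140:175,270:430].mean())
print(job.hand_in())
```

```text
[ 0.49906501 -0.28785643]
5.59702380952381
the job is handed in; nothing more can be done
None
```

The wide box's lid is lying flat and right way up inside the rim of the drip tray, with clearance on all sides. I handed the job in at about 19 s. Before lifting the lid off, I tipped its front edge up by about 24 mm with the back edge resting on the rim, and held it there for over 1.5 s.

**First attempt failed:** my first, firm grip on the bar held the lid rigid. It rose level by about 2 cm instead of tipping. I put it straight back on the box and gripped again higher on the bar and more lightly, and it then pivoted as asked. A strict judge might count that first lift against the required order.

**Last checks:**
- **Tipping:** both the wrist and scene views put the tip at about 13–14°, with the back corner where it should be if resting.
- **Wide box:** its measured centre is (0.499, -0.288). The closed lid's centre measured the same before the move, so the box shows no movement within measurement error.
- **Other things:** in the last pictures the narrow box, its lid, the bottle and the cup looked as before. I judged that by eye only.
- **Forces:** the highest wrist force I read was about 9 N, at touchdown in the tray.
- **Robot:** the gripper is open, clear of everything, and reads about zero force.

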